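# Check that a trolley brake lever stops short of the bar

### The arm

A 6-joint arm with a two-finger parallel gripper is mounted at the origin on the work surface; the furniture and walls round the work are solid. World frame = base frame: x ahead of the robot, y to its left, z up, the work surface at z = 0. Lengths are in mm, angles in rad, forces in N, time in s.
With the tool pointing down it reaches from about 275 to 1000 mm from the base axis. Payload 8.4 kg.
Tool frame: the origin (TCP) lies at the very end of the fingers, on their centre line; the grasp point (between the pads) lies r.hold_point_z behind it (r.hold_point_z is the distance from the TCP to the grasp point, in mm); x points along the fingers, z is the direction in which the jaws open and shut, and the axes are right-handed (so a half turn about x gives the same grasp; the last joint's range is limited). The gripper opens to 85 mm and grips with 20 to 120 N. Pads are 22 mm wide; open, the fingers measure 114 mm over their backs; the gripper's body (76 mm by 85 mm) begins 54 mm behind the grasp point. The pads swing forward as they close: fully open they stand 13 mm farther back than shut.
Start: joints at [-1.22, 0.353, 1.633, -0, 1.155, -0.002], TCP at [215.953, -586.509, 231.281] pointing down, gripper open.
Joint ranges: [-2.63, 2.63], [-0.92, 2.1], [0.06, 2.66], [-1.3, 4.44], [0, 2.69], [-3.02, 3.02]. Speed limits (rad/s): [2.22, 2.22, 2.79, 3.14, 3.14, 3.14].

### API

Orientations are given as [roll, pitch, yaw] about the fixed x, y, z axes, in that order (R = Rz(yaw) Ry(pitch) Rx(roll)).
In Python, from rig import r gives the robot as it stands.
- The arm moves only by the tool jog_arm, never from a script. Its argument "series" is a list of rows, each a list of 7 numbers: the turn, a rotation vector about the tool's x, y, z in degrees, then the shift along the tool's x, y, z in cm, then the opening, from 0 (shut) to 1 (fully open). In form: [[wx, wy, wz, tx, ty, tz, fingers], ...]. A call has 1 to 20 rows; each row shifts and turns the commanded pose from where the row before left it, along the tool's axes as they then stand; what a row does not reach is not made up. A row lasts 1/10 s, in which the tool goes at most 50 mm and 8.59 degrees, less where a joint would pass 70% of its speed; a pose out of reach is approached as far as the arm can. A call with a gripper value outside its range is refused whole. The fingers move at their own pace and stop on an object; "force" is the grip in N (left out, the last holds). Time passes only in rows, so rows that do not move let the fingers close. It gives the time, the measured TCP pose, the force and the opening at its end, in the units of the state.
- r.sense(): the state, without advancing time (a new reading comes with each control period).
- r.grab_frame(name): name is "scene" or "side" or "wrist"; returns (picture, depth): 400x640x3 uint8, red, green, blue; 400x640 float32, mm along the optical axis (not along the pixel's ray), 0 where there is no reading.
- r.get_calibration(name): a dict with "mtx" (3x3 intrinsics, pixels), "position" and "rotation" of the camera in the world; the wrist camera has in their place "mount" (4x4, takes a point from camera to tool coordinates, whose origin is the TCP and whose axes are the tool frame's). Camera axes: x right, y down, z forward; pixel columns grow to the right and rows downward; lengths in mm; the calibration is good to about 2 mm. A picture is of the moment at which its call begins: read the wrist's pose just before it. get_calibration takes no time and is no camera call.
- r.sign_off(): hands the job in, once; it reports no verdict.
The state is a dict: "clock": time; "qpos": joint angles; "qvel": joint speeds; "joint_efforts": joint torques, N m; "eef_pos": TCP position; "tcp_rot": TCP orientation; "contact_force": force on the tool from outside, world axes, zero at the start; "wrist_torque": the same for the moment, N m; "opening": opening from 0.0 (shut) to 1.0 (fully open).
Only numpy, scipy, OpenCV 4.12 (cv2) and the standard library are available. Lean on these libraries where they do the work, as an engineer would, in place of code of your own. Each camera call takes 0.05 s, during which the arm holds its last target.

### The job

Check the red brake lever on the bench stand: with the outside of the fingers press it in towards the bar until it comes up against its stop, let it come all the way back out, then press it in to its stop again and finish while still holding it there. Push only on the lever's outer face, without forcing it: do not pinch or hook the lever from behind and do not touch the bar, and leave the loose things on the table where they are.

Things in the scene. Friction and masses are not known exactly. Their poses are not given: they have to be found in the camera images.
- stand: Grey bench stand fixed to the table: base plate 170 x 290 x 12 mm with two posts carrying a horizontal bar. Origin under the centre of the plate; x points from the lever side to the bar side, y along the bar, z up. The bar's axis runs along y at x = +30 mm, z = 110 mm; post clamps (42 mm diameter, top at z = 131 mm) at y = +-118 mm.
- bar: Aluminium trolley push bar, 300 mm long, with a 32 mm black rubber grip and, at the +y end, the black forked lever mount and brake cylinder (nothing of it above z = 130 mm). Fixed to the stand. Origin on the bar's axis at the middle of its length, axes as the stand's. Not to be touched.
- brake_lever (a joint): Angle of the brake lever about its upright pivot: 0 = fully out (rest), grows as it is pressed towards the bar, 0.36 rad = against its stop, where its back is still about 20 mm short of the rubber grip. A spring pushes it out: about 2 N at lever_pad at rest, about 5 N just before the stop; let go, it returns to 0 by itself.
- lever_face: Red outer face of the lever, the side away from the bar, where it is pressed: 104 mm long, 20 mm high (z = 100 to 120 mm above the table), from 31 to 135 mm from the pivot, with a rounded red end at 137 mm. Origin on the pivot axis at z = 110 mm; its x points square out of the lever's back towards the bar (the pressing direction at the present angle), the lever runs along its -y; the red face lies at x = -6 mm.
- lever_back: Bare metal back of the lever, the side towards the bar, 100 mm long, 18 mm high, 5 mm thick, back surface at x = +5 mm; origin and axes as lever_face. Not to be touched.
- lever_pad (a point): Point on the surface of the red face where to press, 95 mm from the pivot, at half its height (z = 110 mm); axes as lever_face (x = pressing direction). It moves with the lever, some 33 mm from rest to the stop.
- lever_pivot (a point): Lever's pivot axis at the height of the lever (z = 110 mm); axes as lever_face.
- bar_mid (a point): Point on the bar's axis at the middle of the rubber grip, opposite the lever; axes as the stand's.
- vial_c: Small clear vial with black cap, 23 mm diameter, 54 mm tall, standing loose beside the stand; origin under its centre.
- tape_roll: Loose roll of green tape lying flat, 64 mm diameter, 19 mm high; origin under its centre.
- card_box: Loose white card box, 100 x 72 x 28 mm; origin under its centre.
- marker: Loose black and white marker pen, 138 mm long along its y, 15 mm thick; origin under its centre.
- tumbler: Loose maroon tumbler, 86 mm diameter, 174 mm tall; origin under its centre.
- wash_bottle: Loose white wash bottle with red cap and bent spout, 65 x 96 mm, 182 mm tall; origin under its centre.

How it is judged:
By the outcome, as a careful person would: the job done as asked, in the order asked, and still so for the second after the job is handed in, while the arm keeps its last pose, push and grip.
It also fails if it takes over 42 s, if anything falls off the work surface, if the arm or the gripper's body presses on something with over 40 N, if the wrist force passes 120 N, or if a joint passes its speed limit or range.

## Working session

There is one attempt and no reset: what is moved stays moved. The work goes in short steps, Python scripts to look and compute and a tool call to move; the robot and the scene stay as the last step left them, time stands still between calls to the robot, and variables do not carry over. Pictures are saved under pics/ and viewed, and the job is handed in when it is done.

Besides the shell and the picture viewer there is one more tool, called after "Emit:" as name([rows], argument=value, ...), one row to a line, values as JSON. jog_arm: Moves the arm, as the interface text tells. Its arguments: {"type":"object","properties":{"series":{"type":"array"},"force":{"type":"number"}},"required":["series"]}

```bash
mkdir -p pics; ls
python3 - <<'E'
from rig import r
import cv2,numpy as np
for n in("scene","side","wrist"):
    s=r.sense()
    p,d=r.grab_frame(n); cv2.imwrite(f"pics/{n}0.png",p[:,:,::-1]); np.save(f"pics/{n}0.npy",d)
    c=r.get_calibration(n); print(n,{k:np.round(v,3).tolist() for k,v in c.items()})
print(r.sense(), r.hold_point_z)
E
```

```text
pics
scene {'mtx': [[439.891, 0.0, 324.29], [0.0, 439.891, 197.192], [0.0, 0.0, 1.0]], 'position': [-502.83, -546.397, 900.658], 'rotation': [-2.142, -0.017, -1.028]}
side {'mtx': [[414.301, 0.0, 326.88], [0.0, 414.301, 198.13], [0.0, 0.0, 1.0]], 'position': [524.298, -935.409, 925.978], 'rotation': [-2.255, 0.006, -0.039]}
wrist {'mtx': [[346.24, 0.0, 318.463], [0.0, 346.24, 202.341], [0.0, 0.0, 1.0]], 'mount': [[0.0, -0.318, 0.948, -142.214], [-0.001, -0.948, -0.318, 83.919], [1.0, -0.0, -0.0, -0.212], [0.0, 0.0, 0.0, 1.0]]}
{'clock': 0.15, 'qpos': array([-1.22042055e+00,  3.53466546e-01,  1.63394718e+00,  1.65951606e-06,
        1.15521675e+00, -2.39961599e-03]), 'qvel': array([ 0.00069226, -0.00093253, -0.00150935,  0.00019327, -0.00135302,
       -0.00031419]), 'joint_efforts': array([ 2.53106982e-04, -6.05640149e+01, -3.42338777e+01,  4.25440726e-05,
        6.22913532e-03,  5.93491609e-05]), 'eef_pos': array([ 215.81726521, -586.17348451,  230.7551069 ]), 'tcp_rot': array([3.13773078, 1.5697585 , 1.91970918]), 'contact_force': array([ 1.4962579 , -0.19449497, -0.93280472]), 'wrist_torque': array([ 0.05337281, -0.01290629,  0.01703822]), 'opening': 0.9971680987841397} 18.700000000000003
```

View pics/scene0.png

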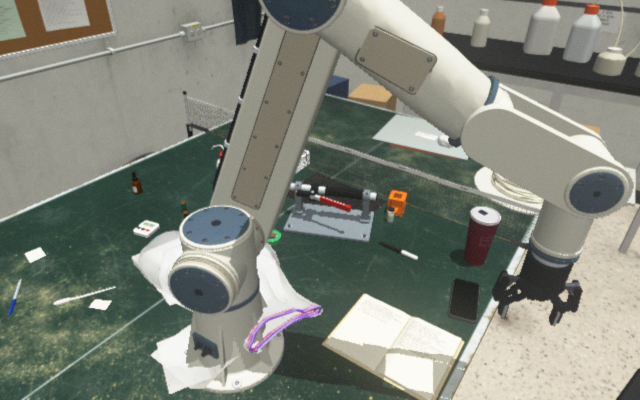

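View pics/side0.png

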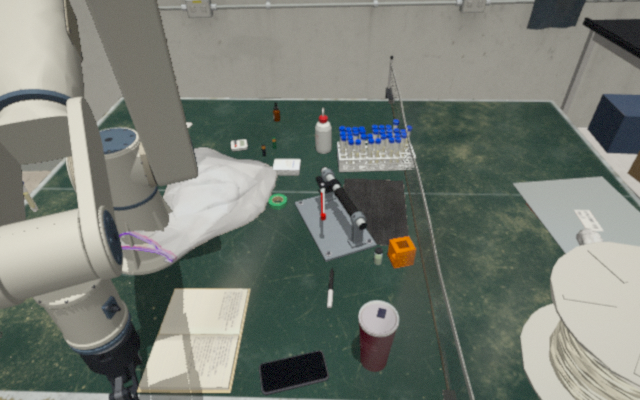

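View pics/wrist0.png

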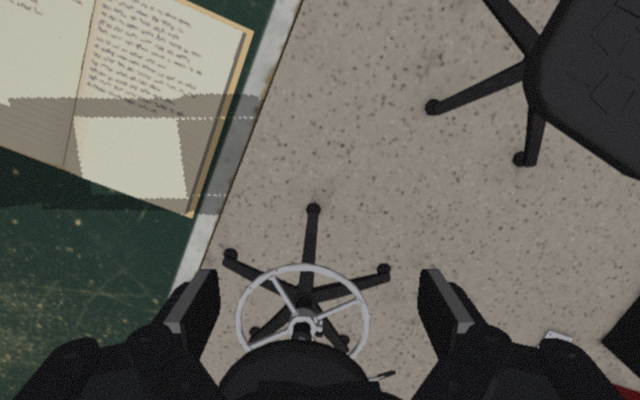

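The scene image shows the stand at about (330,215), with the red lever at (335,202). In the side view the stand is at (335,220), the lever at (322,205), and the marker, vial and tumbler are nearer the camera. Next I'll measure the stand and lever.

```bash
cat > h.py <<'E'
import numpy as np, cv2
from scipy.spatial.transform import Rotation as Ro
from rig import r
def cam(n,s=None):
    c=r.get_calibration(n); K=np.array(c["mtx"])
    if n=="wrist":
        M=np.array(c["mount"]); R=Ro.from_euler('xyz',s["tcp_rot"]).as_matrix()
        return K,R@M[:3,:3],R@M[:3,3]+s["eef_pos"]
    rr=np.array(c["rotation"])
    return K,(rr if rr.shape==(3,3) else Ro.from_euler('xyz',rr).as_matrix()),np.array(c["position"])
def cloud(n,d,s=None):
    K,R,t=cam(n,s); v,u=np.mgrid[:d.shape[0],:d.shape[1]]
    P=np.stack([(u-K[0,2])/K[0,0]*d,(v-K[1,2])/K[1,1]*d,d],-1)@R.T+t
    P[d<=0]=np.nan; return P
def proj(n,X,s=None):
    K,R,t=cam(n,s); c=(np.atleast_2d(X)-t)@R; return c[:,:2]/c[:,2:]*K[0,0]+K[:2,2]
E
python3 - <<'E'
from h import *
for n in("side","scene"):
    d=np.load(f"pics/{n}0.npy"); im=cv2.imread(f"pics/{n}0.png").astype(int)
    P=cloud(n,d)
    print(n,"table z",np.nanmedian(P[300:340,330:350] if n=="side" else P[265:275,340:360],axis=(0,1)))
    b,g,rr=im[...,0],im[...,1],im[...,2]
    roi=np.zeros(b.shape,bool)
    if n=="side": roi[170:260,290:385]=1
    else: roi[180:240,280:380]=1
    red=roi&(rr>110)&(g<70)&(b<80)&np.isfinite(P[...,0])
    Q=P[red]; print("red",len(Q),Q.min(0),Q.max(0),np.median(Q,0))
    v,u=np.nonzero(red); print(u.min(),u.max(),v.min(),v.max())
    if 1:
        o=np.argsort(Q[:,1]); print(np.round(Q[o][::max(1,len(o)//25)],0))
    pl=roi&(abs(P[...,2]-12)<5)&(abs(rr-g)<25)&(g>100)
    H=P[pl][:,:2].astype(np.float32); print("plate",len(H),cv2.minAreaRect(H))
    a=P[roi&(P[...,2]>85)&(P[...,2]<145)&~red]; rect=cv2.minAreaRect(a[:,:2].astype(np.float32)); print("bar",len(a),rect,a[:,2].max())
for n,(u0,u1,v0,v1) in {"side":(270,430,150,280)}.items():
    im=cv2.imread(f"pics/{n}0.png")[v0:v1,u0:u1]; cv2.imwrite("pics/z1.png",cv2.resize(im,None,fx=5,fy=5,interpolation=2)[:600,:800])
E
```

```text
side table z [ 576.4975881  -301.37703005   -1.49217018]
red 52 [537.6443657  -30.22190559 103.11229812] [549.70673649  80.65307132 121.35412739] [540.58284239 -20.32546143 116.78848201]
321 325 193 220
[[541. -30. 116.]
 [538. -29. 119.]
 [546. -28. 106.]
 [544. -27. 113.]
 [541. -27. 117.]
 [547. -27. 108.]
 [544. -26. 116.]
 [538. -26. 108.]
 [544. -25. 107.]
 [550. -24. 110.]
 [550. -22. 104.]
 [550. -21. 111.]
 [547. -21. 115.]
 [544. -20. 118.]
 [541. -18. 116.]
 [541. -14. 117.]
 [538.  -9. 117.]
 [539.   1. 120.]
 [539.   6. 119.]
 [539.  17. 118.]
 [539.  24. 120.]
 [540.  37. 117.]
 [540.  43. 117.]
 [540.  57. 117.]
 [540.  63. 120.]
 [541.  71. 121.]]
plate 2104 ((569.539306640625, 126.64051818847656), (270.5716857910156, 457.0917663574219), 1.3149287700653076)
bar 1014 ((567.4459838867188, 58.923126220703125), (120.09812927246094, 304.9446716308594), 20.34579086303711) 132.8034203672114
scene table z [ 401.82589371 -108.3551304    -1.09737217]
red 139 [532.86273977 -28.20849818   1.09360526] [712.04294851  82.77679576 122.63244113] [538.63572142  21.51273864 112.20989049]
320 350 197 211
[[536. -28. 110.]
 [539. -26. 111.]
 [539. -23. 110.]
 [535. -22. 112.]
 [540. -18. 120.]
 [545. -15. 119.]
 [540. -11. 109.]
 [543.  -6. 102.]
 [538.  -2. 107.]
 [538.   3. 117.]
 [538.   6. 115.]
 [539.  10. 113.]
 [534.  15. 123.]
 [541.  18. 106.]
 [537.  24. 113.]
 [538.  29. 119.]
 [539.  33. 109.]
 [540.  37. 111.]
 [541.  41. 117.]
 [535.  45. 107.]
 [536.  50. 109.]
 [539.  55. 105.]
 [538.  59. 108.]
 [537.  62. 112.]
 [537.  66. 106.]
 [541.  72. 110.]
 [542.  76. 116.]
 [537.  81. 113.]]
plate 1914 ((575.6495971679688, 63.76914978027344), (176.464599609375, 289.1430969238281), 19.585330963134766)
bar 1038 ((563.935791015625, 59.198211669921875), (111.2891616821289, 303.6325378417969), 19.75334358215332) 133.89215684290934
```

View pics/z1.png

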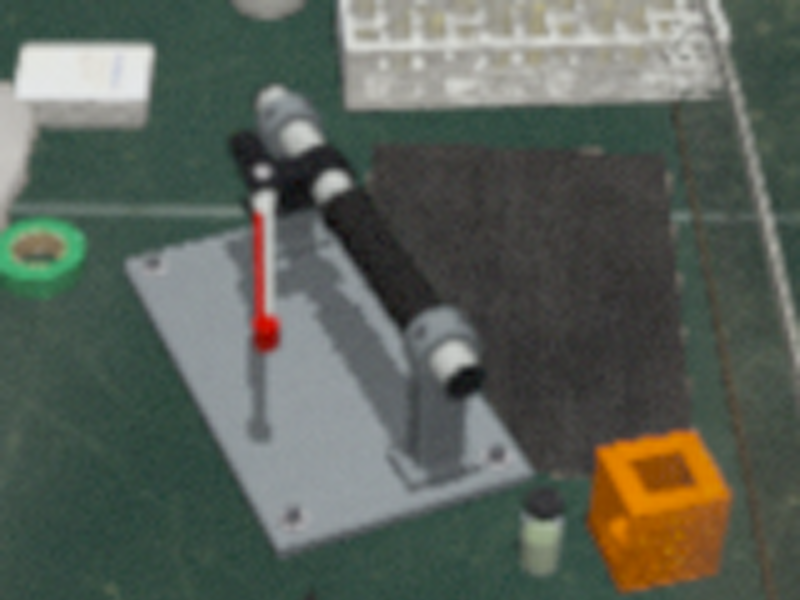

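Run:
```python
from h import *
s=r.sense(); R=Ro.from_euler('xyz',s["tcp_rot"]).as_matrix(); print(R.round(3))
# better lever line + stand fit (scene cam)
for n in("side","scene"):
    d=np.load(f"pics/{n}0.npy"); im=cv2.imread(f"pics/{n}0.png").astype(int); P=cloud(n,d)
    red=(im[...,2]>110)&(im[...,1]<70)&(im[...,0]<80)&(abs(P[...,0]-545)<25)&(abs(P[...,1]-25)<70)&(P[...,2]>90)
    Q=P[red]; k=Q[:,1]>-12; f=np.polyfit(Q[k,1],Q[k,0],1); print(n,f,k.sum(),(Q[k,0]-np.polyval(f,Q[k,1])).std())
# nearby things
d=np.load("pics/side0.npy");P=cloud("side",d)
for nm,(u,v) in dict(vial=(378,256),marker=(331,287),tumbler=(378,320),tape=(278,200),box=(287,166),bottle=(323,120)).items(): print(nm,P[v,u].round())
g=np.array([505,-110]);
```

```text
[[-0.     0.938  0.346]
 [ 0.001  0.346 -0.938]
 [-1.     0.    -0.001]]
side [2.09244443e-02 5.38965015e+02] 21 0.5957908010299793
scene [1.14037983e-02 5.38320282e+02] 105 2.1606532982336026
vial [ 699. -119.   37.]
marker [ 559. -202.    8.]
tumbler [ 649. -421.  168.]
tape [391. 195.   1.]
box [418. 367.  26.]
bottle [561. 506. 142.]
```

Emit:
jog_arm([
  [0, 0, 0, 0, 2.27, -2.35, 0],
  [0, 0, 0, 0, 2.27, -2.35, 0],
  [0, 0, 0, 0, 2.27, -2.35, 0],
  [0, 0, 0, 0, 2.27, -2.35, 0],
  [0, 0, 0, 0, 2.27, -2.35, 0],
  [0, 0, 0, 0, 2.27, -2.35, 0],
  [0, 0, 0, 0, 2.27, -2.35, 0],
  [0, 0, 0, 0, 2.27, -2.35, 0],
  [0, 0, 0, 0, 2.27, -2.35, 0],
  [0, 0, 0, 0, 2.27, -2.35, 0],
  [0, 0, 0, 0, 2.27, -2.35, 0],
  [0, 0, 0, 0, 2.27, -2.35, 0],
  [0, 0, 0, 0, 2.27, -2.35, 0],
  [0, 0, 0, 0, 2.27, -2.35, 0],
  [0, 0, 0, 0, 2.27, -2.35, 0],
  [0, 0, 0, 0, 2.27, -2.35, 0],
  [0, 0, 0, 0, 2.27, -2.35, 0],
  [0, 0, 0, 0, 2.27, -2.35, 0],
  [0, 0, 0, 0, 2.27, -2.35, 0],
  [0, 0, 0, 0, 2.27, -2.35, 0],
])

```text
clock: 2.15
eef_pos: [479.8, 12.8, 231.2]
tcp_rot: [-1.643, 1.571, -2.861]
contact_force: [0.6, -0.0, -0.4]
opening: 0.001
```

Emit:
jog_arm([
  [5, 0, 0, 0, 0, 0, 0],
  [5, 0, 0, 0, 0, 0, 0],
  [5, 0, 0, 0, 0, 0, 0],
  [5, 0, 0, 0, 0, 0, 0],
  [0, 0, 0, 0, 0, 0, 0],
  [0, 0, 0, 0, 0, 0, 0],
])

```text
clock: 2.75
eef_pos: [479.5, 11.4, 231.2]
tcp_rot: [-1.566, 1.571, -3.13]
contact_force: [0.0, -0.2, 1.2]
opening: 0.0
```

Run:
```python
from h import *
s=r.sense(); R=Ro.from_euler('xyz',s["tcp_rot"]).as_matrix(); print(R.round(3),s["eef_pos"],s["contact_force"],s["opening"],s["clock"],s["qpos"])
p,d=r.grab_frame("wrist"); cv2.imwrite("pics/w1.png",p[:,:,::-1]); np.save("pics/w1.npy",d)
P=cloud("wrist",d,s); im=p.astype(int)
# things near tool: finger cloud in tool frame
T=(P-s["eef_pos"])@R
k=np.isfinite(T[...,0])&(T[...,0]>-70)&(T[...,0]<5)&(abs(T[...,2])<70)&(abs(T[...,1])<50)
for a in range(-70,5,8):
    q=T[k&(T[...,0]>=a)&(T[...,0]<a+8)]
    if len(q): print(a,len(q),q[:,1].max().round(1),q[:,2].min().round(1),q[:,2].max().round(1))
red=(im[...,0]>110)&(im[...,1]<70)&(im[...,2]<80)&(P[...,2]>90)&(P[...,2]<130)&(P[...,0]>500)&(P[...,0]<600)
Q=P[red]; print(len(Q),Q.min(0),Q.max(0)); k=(Q[:,1]>-12)
f=np.polyfit(Q[k,1],Q[k,0],1); print(f)
```

```text
[[-0.     1.     0.006]
 [-0.     0.006 -1.   ]
 [-1.    -0.     0.   ]] [479.5033069   11.40552422 231.20934669] [ 0.01637231 -0.16276415  1.18728517] 3.542368067897058e-05 2.75 [2.06530980e-02 1.24878903e-01 1.93474288e+00 1.87384519e-06
 1.08215169e+00 1.58518249e+00]
-70 5190 20.0 -50.1 48.1
-62 7233 15.2 -44.8 42.6
-54 4027 16.4 -38.4 36.1
-46 1279 16.2 -32.0 29.4
-38 984 13.7 -14.5 12.6
-30 777 13.9 -14.6 12.7
-22 655 13.5 -14.6 12.8
-14 533 13.5 -14.5 12.5
-6 72 13.1 -9.6 10.3
1376 [537.98067263 -25.48074399 111.61941001] [553.31302565  86.70533917 121.9562632 ]
[1.31707154e-02 5.43051222e+02]
```

View pics/w1.png

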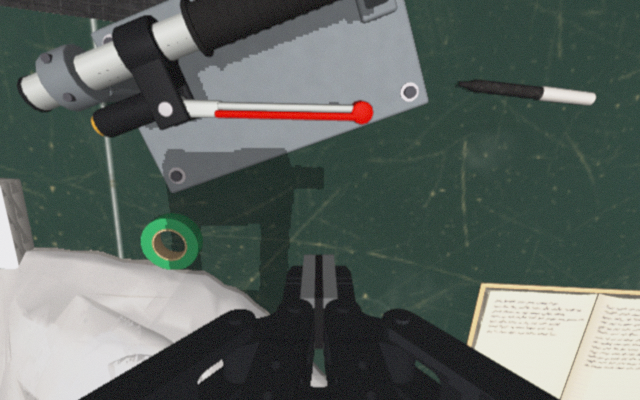

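Run:
```python
from h import *
s=r.sense(); d=np.load("pics/w1.npy"); P=cloud("wrist",d,s)
print("pivot",P[105:111,162:169].reshape(-1,3).mean(0)); print("tip",P[110:115,360:366].reshape(-1,3).mean(0))
print("clamp side bar",P[60,95])
```

```text
pivot [548.62036579 118.29036235 126.9716487 ]
tip [545.84734388 -18.56148444 119.65325547]
clamp side bar [579.03520649 163.80530333 121.23550314]
```

The wrist view shows the lever from its pivot at (165,108) to its tip at (363,112). The shut fingers are at (318,290), on the outer side and well clear of it. Next I'll lower the tool beside the outer face.

Emit:
jog_arm([
  [0, 0, 0, 2.7, 0, -0.1, 0],
  [0, 0, 0, 2.7, 0, -0.1, 0],
  [0, 0, 0, 2.7, 0, -0.1, 0],
  [0, 0, 0, 2.7, 0, -0.1, 0],
  [0, 0, 0, 2.7, 0, -0.1, 0],
  [0, 0, 0, 0, 1, 0, 0],
  [0, 0, 0, 0, 1, 0, 0],
  [0, 0, 0, 0, 1, 0, 0],
  [0, 0, 0, 0, 0, 0, 0],
  [0, 0, 0, 0, 0, 0, 0],
])

```text
clock: 3.8
eef_pos: [510.4, 16.5, 97.2]
tcp_rot: [1.612, 1.569, 0.045]
contact_force: [-0.0, 0.8, -0.3]
opening: 0.001
```

```bash
cat > look.py <<'E'
import sys
from h import *
t=sys.argv[1]
s=r.sense(); R=Ro.from_euler('xyz',s["tcp_rot"]).as_matrix(); print(s["eef_pos"].round(1),s["contact_force"].round(2),s["wrist_torque"].round(2),s["clock"],"yaw",np.degrees(np.arctan2(R[1,1],R[0,1])).round(2))
p,d=r.grab_frame("wrist"); cv2.imwrite(f"pics/w{t}.png",p[:,:,::-1])
P=cloud("wrist",d,s); im=p.astype(int)
red=(im[...,0]>110)&(im[...,1]<70)&(im[...,2]<80)&(P[...,2]>90)&(P[...,2]<130)&(P[...,0]>500)&(P[...,0]<620)
Q=P[red]
if len(Q)>20:
    print(len(Q),Q.min(0).round(1),Q.max(0).round(1))
    [vx,vy,x0,y0]=cv2.fitLine(Q[:,:2].astype(np.float32),cv2.DIST_HUBER,0,.01,.01).ravel(); print("lever yaw",np.degrees(np.arctan2(-vx*np.sign(vy),vy*np.sign(vy))).round(2),x0,y0)
p,d=r.grab_frame("side"); cv2.imwrite(f"pics/s{t}.png",cv2.resize(p[130:270,250:450,::-1],None,fx=4,fy=4,interpolation=2))
E
python3 look.py 2
```

```text
[510.4  16.5  97.2] [-0.05  0.76 -0.33] [-0.01  0.02  0.04] 3.8 yaw 0.22
5281 [537.5 -26.4 104. ] [554.1  87.4 121.4]
lever yaw 0.66 544.46826 27.441303
```

View pics/w2.png

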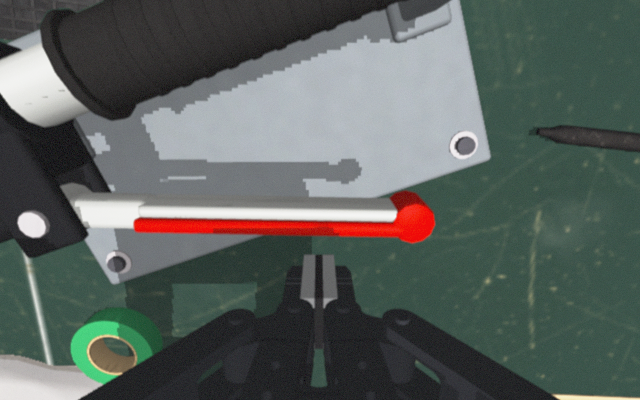

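View pics/s2.png

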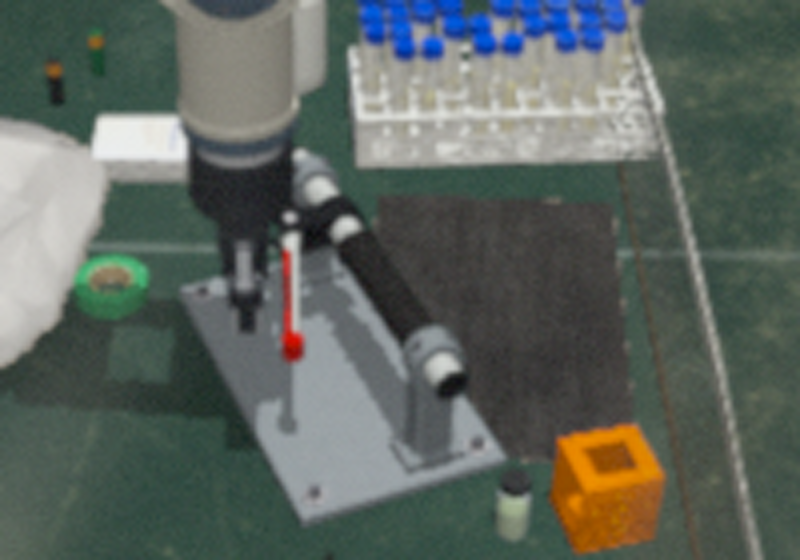

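The wrist view shows a clear gap between the fingers at (318,260) and the red face at row 235. The lever is at rest, at a yaw of about 0.7°. Now I'll move in to contact.

Emit:
jog_arm([
  [0, 0, 0, 0, 0.4, 0, 0],
  [0, 0, 0, 0, 0.4, 0, 0],
  [0, 0, 0, 0, 0.3, 0, 0],
  [0, 0, 0, 0, 0.2, 0, 0],
  [0, 0, 0, 0, 0.2, 0, 0],
  [0, 0, 0, 0, 0.2, 0, 0],
  [0, 0, 0, 0, 0.2, 0, 0],
  [0, 0, 0, 0, 0, 0, 0],
  [0, 0, 0, 0, 0, 0, 0],
])

```text
clock: 4.8
eef_pos: [528.2, 16.6, 96.2]
tcp_rot: [-1.545, 1.57, -3.112]
contact_force: [-2.1, -0.0, 0.9]
opening: 0.0
```

```bash
python3 look.py 3
```

```text
[528.2  16.6  96.2] [-2.08 -0.01  0.88] [-0.08  0.19 -0.06] 4.8 yaw 0.21
5171 [539.1 -25.8 102. ] [556.   87.3 121.8]
lever yaw 1.4 545.8027 27.726183
```

View pics/w3.png

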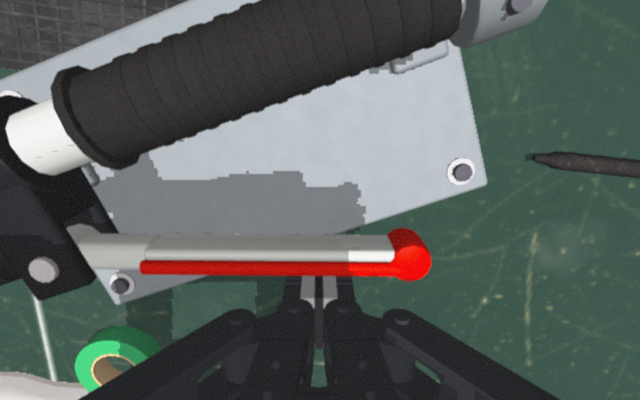

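The wrist view shows the fingers touching the red face at (318,275). The force is about 2 N and the lever has turned about 0.7°. Now I'll press along the lever's arc.

Emit:
jog_arm([
  [-1.15, 0, 0, 0, 0.19, 0.04, 0],
  [-1.15, 0, 0, 0, 0.19, 0.04, 0],
  [-1.15, 0, 0, 0, 0.19, 0.04, 0],
  [-1.15, 0, 0, 0, 0.19, 0.04, 0],
  [-1.15, 0, 0, 0, 0.19, 0.04, 0],
  [-1.15, 0, 0, 0, 0.19, 0.04, 0],
  [-1.15, 0, 0, 0, 0.19, 0.04, 0],
  [-1.15, 0, 0, 0, 0.19, 0.04, 0],
  [-1.15, 0, 0, 0, 0.19, 0.04, 0],
  [-1.15, 0, 0, 0, 0.19, 0.04, 0],
  [-1.15, 0, 0, 0, 0.19, 0.04, 0],
  [-1.15, 0, 0, 0, 0.19, 0.04, 0],
  [-1.15, 0, 0, 0, 0.19, 0.04, 0],
  [0, 0, 0, 0, 0, 0, 0],
  [0, 0, 0, 0, 0, 0, 0],
])

```text
clock: 6.4
eef_pos: [553.6, 14.5, 96.2]
tcp_rot: [-1.482, 1.571, -2.788]
contact_force: [-3.0, 1.5, -0.6]
opening: -0.0
```

```bash
python3 look.py 4
```

```text
[553.6  14.5  96.2] [-3.04  1.52 -0.59] [ 0.19  0.59 -0.01] 6.4 yaw 15.15
5042 [550.6 -21.5 102.6] [588.8  87.4 121.6]
lever yaw 15.33 568.05444 29.842573
```

View pics/w4.png

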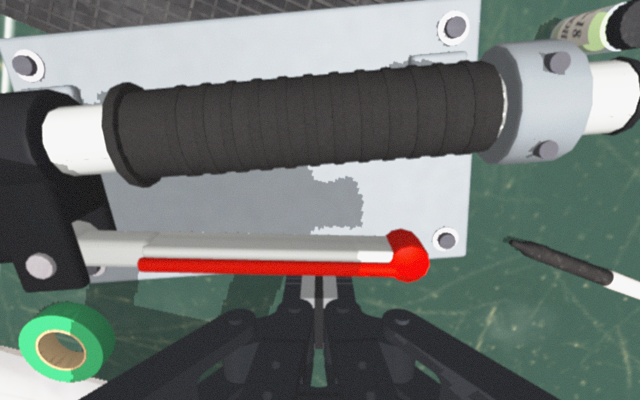

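The lever tracks the tool: at 15.3° it lies flat on the fingers at about 3.4 N. There is roughly 6° left before the stop.

Emit:
jog_arm([
  [-1.15, 0, 0, 0, 0.19, 0.04, 0],
  [-1.15, 0, 0, 0, 0.19, 0.04, 0],
  [-1.15, 0, 0, 0, 0.19, 0.04, 0],
  [-1.15, 0, 0, 0, 0.19, 0.04, 0],
  [0, 0, 0, 0, 0, 0, 0],
  [0, 0, 0, 0, 0, 0, 0],
])

```text
clock: 7.1
eef_pos: [561.4, 15.2, 96.3]
tcp_rot: [-2.011, 1.571, 3.046]
contact_force: [-3.9, 1.6, -1.1]
opening: 0.001
```

Emit:
jog_arm([
  [-0.6, 0, 0, 0, 0.1, 0.02, 0],
  [0, 0, 0, 0, 0, 0, 0],
])

```text
clock: 7.3
eef_pos: [562.4, 15.3, 96.3]
tcp_rot: [-1.751, 1.571, -2.966]
contact_force: [-3.7, 1.0, -0.2]
opening: -0.002
```

```bash
python3 look.py 5
```

```text
[562.4  15.3  96.3] [-3.72  0.97 -0.25] [0.24 0.74 0.03] 7.3 yaw 20.39
4913 [553.4 -18.  102.4] [600.2  88.  121.5]
lever yaw 20.29 575.54443 32.1724
```

Emit:
jog_arm([
  [-0.6, 0, 0, 0, 0.1, 0.02, 0],
  [0, 0, 0, 0, 0, 0, 0],
  [0, 0, 0, 0, 0, 0, 0],
])

```text
clock: 7.7
eef_pos: [563.4, 15.5, 96.2]
tcp_rot: [-1.807, 1.571, -3.012]
contact_force: [-4.4, 0.8, -1.7]
opening: -0.002
```

Emit:
jog_arm([
  [0, 0, 0, 0, 0.06, 0, 0],
  [0, 0, 0, 0, 0, 0, 0],
  [0, 0, 0, 0, 0, 0, 0],
])

```text
clock: 8.0
eef_pos: [564.0, 15.7, 96.3]
tcp_rot: [0.551, 1.571, -0.654]
contact_force: [-4.5, 1.0, -2.3]
opening: 0.004
```

```bash
python3 look.py 6
```

```text
[564.   15.7  96.3] [-4.47  1.04 -2.33] [0.11 0.73 0.01] 8.0 yaw 20.96
4896 [554.  -17.5 101.9] [602.2  88.1 121.4]
lever yaw 21.19 576.93317 32.50662
```

Emit:
jog_arm([
  [0, 0, 0, 0, 0.06, 0, 0],
  [0, 0, 0, 0, 0, 0, 0],
])

```text
clock: 8.3
eef_pos: [564.4, 15.8, 96.2]
tcp_rot: [-1.47, 1.57, -2.675]
contact_force: [-4.3, -0.3, -1.0]
opening: 0.003
```

Emit:
jog_arm([
  [0, 0, 0, 0, 0.06, 0, 0],
  [0, 0, 0, 0, 0, 0, 0],
])

```text
clock: 8.5
eef_pos: [564.6, 15.9, 96.2]
tcp_rot: [-1.614, 1.57, -2.818]
contact_force: [-6.7, -1.1, 0.0]
opening: 0.004
```

```bash
python3 look.py 7
```

```text
[564.6  15.9  96.2] [-6.7  -1.11  0.02] [-0.2   1.01 -0.03] 8.5 yaw 20.97
4888 [553.9 -17.6 102.3] [602.7  88.5 121.7]
lever yaw 21.47 577.36224 32.73634
```

Emit:
jog_arm([
  [0, 0, 0, 0, 0.06, 0, 0],
  [0, 0, 0, 0, 0, 0, 0],
  [0, 0, 0, 0, 0, 0, 0],
])

```text
clock: 8.9
eef_pos: [564.7, 15.9, 96.2]
tcp_rot: [-1.62, 1.569, -2.825]
contact_force: [-8.1, -2.3, 2.0]
opening: -0.001
```

```bash
python3 look.py 8
```

```text
[564.7  15.9  96.2] [-8.08 -2.33  1.98] [-0.31  1.27 -0.03] 8.9 yaw 20.97
4884 [553.9 -17.2 102.4] [603.1  88.6 121.5]
lever yaw 21.52 577.45184 32.863
```

View pics/w8.png

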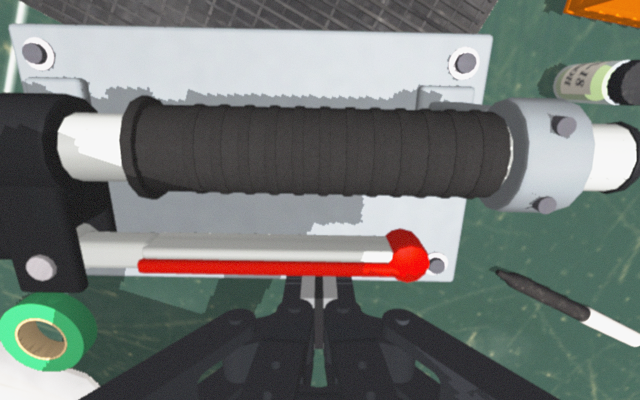

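The lever is at its stop: it has turned 20.9° (0.364 rad), and the force rises without further motion. Now I'll let it back out fully.

Emit:
jog_arm([
  [0, 0, 0, 0, -0.24, 0, 0],
  [1.15, 0, 0, 0, -0.19, -0.04, 0],
  [1.15, 0, 0, 0, -0.19, -0.04, 0],
  [1.15, 0, 0, 0, -0.19, -0.04, 0],
  [1.15, 0, 0, 0, -0.19, -0.04, 0],
  [1.15, 0, 0, 0, -0.19, -0.04, 0],
  [1.15, 0, 0, 0, -0.19, -0.04, 0],
  [1.15, 0, 0, 0, -0.19, -0.04, 0],
  [1.15, 0, 0, 0, -0.19, -0.04, 0],
  [1.15, 0, 0, 0, -0.19, -0.04, 0],
  [1.15, 0, 0, 0, -0.19, -0.04, 0],
  [1.15, 0, 0, 0, -0.19, -0.04, 0],
  [1.15, 0, 0, 0, -0.19, -0.04, 0],
  [1.15, 0, 0, 0, -0.19, -0.04, 0],
  [1.15, 0, 0, 0, -0.19, -0.04, 0],
  [1.15, 0, 0, 0, -0.19, -0.04, 0],
  [1.15, 0, 0, 0, -0.19, -0.04, 0],
  [1.15, 0, 0, 0, -0.19, -0.04, 0],
  [1.15, 0, 0, 0, -0.19, -0.04, 0],
])

```text
clock: 10.9
eef_pos: [528.7, 15.9, 96.4]
tcp_rot: [1.501, 1.57, -0.067]
contact_force: [-1.7, -0.9, -0.2]
opening: 0.002
```

Emit:
jog_arm([
  [0, 0, 0, 0, -0.4, 0, 0],
  [0, 0, 0, 0, -0.6, 0, 0],
  [0, 0, 0, 0, 0, 0, 0],
  [0, 0, 0, 0, 0, 0, 0],
  [0, 0, 0, 0, 0, 0, 0],
  [0, 0, 0, 0, 0, 0, 0],
])

```text
clock: 11.5
eef_pos: [519.0, 15.9, 96.4]
tcp_rot: [1.639, 1.57, 0.072]
contact_force: [-0.7, 0.3, -0.4]
opening: -0.002
```

```bash
python3 look.py 9
```

```text
[519.   15.9  96.4] [-0.72  0.34 -0.38] [ 0.02  0.07 -0.06] 11.5 yaw 0.26
5324 [537.3 -26.3 102.5] [554.3  87.5 121.4]
lever yaw 0.63 544.7751 27.743023
```

View pics/w9.png

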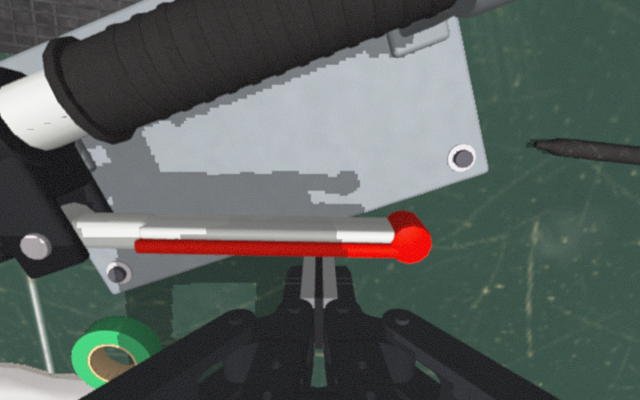

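The wrist view shows a clear gap at (318,257) between the fingers and the red face. The lever is back at 0.63°, its rest angle. Now the second press.

Emit:
jog_arm([
  [0, 0, 0, 0, 0.5, 0, 0],
  [0, 0, 0, 0, 0.3, 0, 0],
  [0, 0, 0, 0, 0.2, 0, 0],
  [-1.15, 0, 0, 0, 0.19, 0.04, 0],
  [-1.15, 0, 0, 0, 0.19, 0.04, 0],
  [-1.15, 0, 0, 0, 0.19, 0.04, 0],
  [-1.15, 0, 0, 0, 0.19, 0.04, 0],
  [-1.15, 0, 0, 0, 0.19, 0.04, 0],
  [-1.15, 0, 0, 0, 0.19, 0.04, 0],
  [-1.15, 0, 0, 0, 0.19, 0.04, 0],
  [-1.15, 0, 0, 0, 0.19, 0.04, 0],
  [-1.15, 0, 0, 0, 0.19, 0.04, 0],
  [-1.15, 0, 0, 0, 0.19, 0.04, 0],
  [-1.15, 0, 0, 0, 0.19, 0.04, 0],
  [-1.15, 0, 0, 0, 0.19, 0.04, 0],
  [-1.15, 0, 0, 0, 0.19, 0.04, 0],
  [-1.15, 0, 0, 0, 0.19, 0.04, 0],
  [-1.15, 0, 0, 0, 0.19, 0.04, 0],
  [-1.15, 0, 0, 0, 0.19, 0.04, 0],
  [-1.15, 0, 0, 0, 0.19, 0.04, 0],
])

```text
clock: 13.6
eef_pos: [561.4, 14.5, 96.2]
tcp_rot: [-1.865, 1.57, -3.088]
contact_force: [-4.8, 1.0, -2.2]
opening: 0.002
```

Emit:
jog_arm([
  [-1.15, 0, 0, 0, 0.15, 0.04, 0],
  [0, 0, 0, 0, 0.05, 0, 0],
  [0, 0, 0, 0, 0, 0, 0],
  [0, 0, 0, 0, 0, 0, 0],
])

```text
clock: 14.0
eef_pos: [563.4, 14.8, 96.2]
tcp_rot: [-1.292, 1.571, -2.497]
contact_force: [-3.7, 0.8, -0.7]
opening: 0.0
```

```bash
python3 look.py 10
```

```text
[563.4  14.8  96.2] [-3.73  0.79 -0.74] [0.17 0.69 0.03] 14.0 yaw 20.95
4900 [553.9 -18.9 102.4] [601.   88.  121.6]
lever yaw 20.73 576.1909 32.33873
```

Emit:
jog_arm([
  [0, 0, 0, 0, 0.06, 0, 0],
  [0, 0, 0, 0, 0.06, 0, 0],
  [0, 0, 0, 0, 0, 0, 0],
  [0, 0, 0, 0, 0, 0, 0],
])

```text
clock: 14.5
eef_pos: [564.6, 15.2, 96.2]
tcp_rot: [-0.22, 1.571, -1.424]
contact_force: [-3.6, -0.6, -1.5]
opening: 0.002
```

Emit:
jog_arm([
  [0, 0, 0, 0, 0.06, 0, 0],
  [0, 0, 0, 0, 0, 0, 0],
  [0, 0, 0, 0, 0, 0, 0],
])

```text
clock: 14.8
eef_pos: [564.8, 15.3, 96.2]
tcp_rot: [-1.528, 1.57, -2.733]
contact_force: [-6.1, -1.3, -1.0]
opening: 0.001
```

Emit:
jog_arm([
  [0, 0, 0, 0, 0.06, 0, 0],
  [0, 0, 0, 0, 0, 0, 0],
  [0, 0, 0, 0, 0, 0, 0],
])

```text
clock: 15.1
eef_pos: [564.9, 15.3, 96.2]
tcp_rot: [-1.592, 1.569, -2.797]
contact_force: [-7.3, -2.7, 0.7]
opening: 0.001
```

```bash
python3 look.py 11
```

```text
[564.9  15.3  96.2] [-7.29 -2.73  0.69] [-0.36  1.14 -0.05] 15.1 yaw 20.97
4902 [554.7 -17.7 102.6] [603.   88.3 121.7]
lever yaw 21.52 577.4797 32.74818
```

Emit:
jog_arm([
  [0, 0, 0, 0, 0.06, 0, 0],
  [0, 0, 0, 0, 0, 0, 0],
  [0, 0, 0, 0, 0, 0, 0],
  [0, 0, 0, 0, 0, 0, 0],
])

```text
clock: 15.6
eef_pos: [565.0, 15.3, 96.2]
tcp_rot: [-1.628, 1.568, -2.833]
contact_force: [-9.4, -3.6, 2.6]
opening: -0.003
```

```bash
python3 look.py 12
```

```text
[565.   15.3  96.2] [-9.35 -3.59  2.62] [-0.55  1.39 -0.03] 15.6 yaw 20.97
4883 [554.5 -17.5 102.5] [603.   88.1 121.5]
lever yaw 21.67 577.557 32.653107
```

View pics/w12.png

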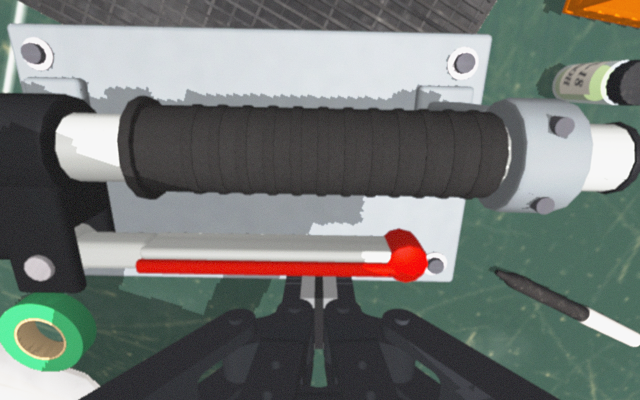

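View pics/s12.png

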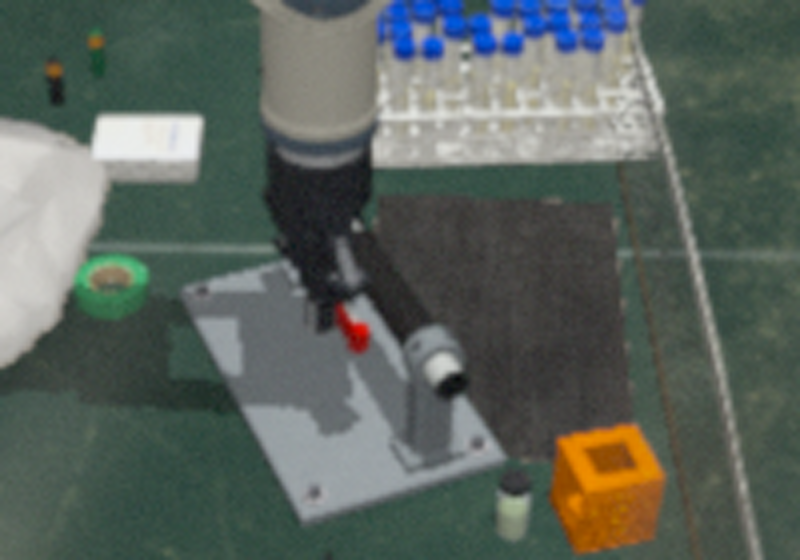

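The wrist view shows the lever parallel to the bar and held by the fingers at (318,275), with the bar clear of them. In the side crop the tape, vial and box haven't moved. Handing in.

```bash
python3 -c "
from rig import r
print(r.sign_off())"
```

```text
the job is handed in; nothing more can be done
None
```

I pressed the brake lever to its stop, let it come all the way back out, then pressed it in again. The job was handed in with the shut fingers still holding the lever at its stop, at about 15.6 s on the robot's clock.

| Stage | Lever turn from rest (from the wrist camera) | Force |
|---|---|---|
| First press | 20.9° (0.364 rad) | about 8.6 N and rising with almost no further motion |
| Let out | within 0.1° of rest, with a visible gap to the fingers | under 1 N, within sensor noise |
| Second press, held | 21.0° (0.367 rad) | about 10 N and rising with almost no further motion |

- **Contact:** only the outer side of the fingers touched the red face. The last wrist picture shows the bar clear of the gripper.
- **Loose things:** the tape, vial, box and marker appear unmoved in the last pictures. The tumbler and wash bottle were out of those views, but the arm didn't work near them.
- **Small disagreements:** the camera angles read slightly over the nominal 0.36 rad, which is within calibration error. The cameras also differed by about 5 mm on where the lever sits along its length, so I may have pressed a few mm from the marked point.

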